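# Stow the scraper and clip the toolbox shut

## Robot

A 7-joint arm with a two-finger parallel gripper is mounted at the origin on the work surface. World frame = base frame: x ahead of the robot, y to its left, z up, the work surface at z = 0. Lengths are in mm, angles in rad, forces in N, time in s.
With the tool pointing down it reaches from about 400 to 850 mm from the base axis. Payload 6.9 kg.
Tool frame: the origin (TCP) lies midway between the tips of the shut fingers; the grasp point (between the pads) lies r.pinch_z behind it (r.pinch_z is the distance from the TCP to the grasp point, in mm); z points along the fingers, y is the line along which they close (so a half turn about z gives the same grasp; the last joint's range is limited). The gripper opens to 85 mm and grips with 20 to 120 N. Pads are 22 mm wide; open, the fingers measure 114 mm over their backs; the gripper's body (76 mm by 85 mm) begins 54 mm behind the grasp point. The pads swing forward as they close: fully open they stand 13 mm farther back than shut.
Start: joints at [-1.242, 0.507, -0.238, 1.5, 0.126, 1.149, -0.155], TCP at [138.73, 609.397, 231.275] pointing down, gripper open.
Joint ranges: [-3.08, 3.08], [-0.24, 2.05], [-1.43, 1.35], [0, 2.5], [-1.52, 4.66], [0.17, 1.96], [-2.89, 2.89]. Speed limits (rad/s): [2.39, 2.39, 3.14, 3.14, 3.14, 3.14, 3.14].

## Interface

Orientations are given as a rotation vector (axis times angle).
In Python, from workcell import r, imaging, finish_job gives the robot as it stands. The module is installed in compiled form; this text tells all that it offers.
- The arm moves only by the tool jog_arm, never from a script. Its argument "steps" is a list of rows, each an object with "dp": the shift along the tool's x, y, z in mm, a list of three; "delta_rot": the turn, a rotation vector about the tool's x, y, z in rad, a list of three. A call has 1 to 5 rows; each row is the pose to reach, as a shift and turn from the pose commanded when the call began, along the tool's axes at that moment; what a row does not reach only later rows make up. A row lasts 1/10 s, in which the tool goes at most 50 mm and 8.59 degrees, less where a joint would pass 70% of its speed; a pose out of reach is approached as far as the arm can. A call with a gripper value outside its range is refused whole. "jaw" is the closure in counts, from 0 (fully open) to 255 (shut), set as the call begins (left out, the last holds). The fingers move at their own pace and stop on an object; "force" is the grip in N (left out, the last holds). Time passes only in rows, so rows that repeat a pose let the fingers close. It gives the time, the measured TCP pose, the force, the opening and the grip force at its end, in the units of the state.
- r.sense(): the state, without advancing time (a new reading comes with each control period).
- imaging.capture(name): name is "side" or "top" or "wrist"; returns (picture, depth): 400x640x3 uint8, red, green, blue; 400x640 float32, mm along the optical axis (not along the pixel's ray), 0 where there is no reading.
- imaging.camera_info(name): a dict with "fx", "fy", "cx", "cy" (pixels), "extrinsics" (4x4, takes a point from camera to world coordinates). Camera axes: x right, y up, looking along -z (the intrinsics and any distortion apply to the point x, -y, -z); pixel columns grow to the right and rows downward; lengths in mm; the calibration is good to about 2 mm. A picture is of the moment at which its call begins: read the wrist's pose just before it. camera_info takes no time and is no camera call; for the wrist camera it gives the pose at the moment of the call.
- finish_job(): hands the job in; it is judged then, once.
The state is a dict: "clock": time; "joint_positions": joint angles; "dq": joint speeds; "tau": joint torques, N m; "tcp_pos": TCP position; "tcp_rot": TCP orientation; "wrist_force": force on the tool from outside, world axes, zero at the start; "torque": the same for the moment, N m; "opening": opening from 0.0 (shut) to 1.0 (fully open); "grip_force": force on a finger pad.
Only numpy, scipy, OpenCV 4.12 (cv2) and the standard library are available. Lean on these libraries where they do the work, as an engineer would, in place of code of your own. Each camera call takes 0.05 s, during which the arm holds its last target. There are 200 camera calls.

## Task

Put the yellow scraper into the black toolbox, then bring the open lid over and press it down against its rubber seal until the orange spring clip snaps over the lid's bar and holds it shut by itself. Press slowly and stop as soon as it has caught: no slamming and no forcing. Leave the tin, the mallet and the tile offcut where they are.

Things in the scene. Friction and masses are not known exactly. Their poses are not given: they have to be found in the camera images.
- lid (a joint): Angle of the toolbox lid, rad. About 0 closed, grows as it opens, at most 1.9 (1.57: straight up). The hinge is stiff: the lid stays where it is left and takes about 2 N at its free edge to move. It first meets the seal at 0.01 to 0.09. Clipped shut it stays between -0.04 and 0.04, with the clip back at 0; left unclipped, the seal lifts it again and the clip stays pushed out.
- lid_hinge (a point): Middle of the lid's hinge axis: 95 mm from the toolbox centre towards the toolbox's +x, 106 mm above the bench. The frame turns with the lid: -x points to the lid's free edge, z out of its outer face (up when closed), y along the hinge. The lid is a flat slab, z = 0 to 20 mm here, 284 mm wide (y), free edge at x = -194 mm.
- lid_press (a point): Orange pad on the lid's outer face, where to press: 170 mm from the hinge axis, mid width, on the surface, 24 mm short of the free edge. z is the outer normal. Pressed here, the seal pushes back about 1.5 N per mm; the clip catches after about 8 mm of travel on the seal, at 8 to 15 N. The lid must never be pushed with more than 25 N.
- keeper (a point): Steel keeper bar at the middle of the lid's free edge, 6 mm thick, 50 mm wide, 203 mm from the hinge axis: the clip's hook catches over it when the lid is about level. Seal and clip sit up to 7 mm higher or lower from box to box, which is not measured: go by force and clip. About 1.5 mm past the catch the bar strikes a hard ledge and the force shoots up.
- clip (a joint): Angle of the orange spring clip, rad: a plate 44 mm wide at the middle of the toolbox's -x side, its top about 134 mm above the bench and 23 mm out from the wall. 0 upright at rest, grows as its top is pushed out. The bar on its way down pushes it out to about 0.1; then it snaps back to about 0, hooked over the bar: caught. It need not be touched.
- scraper_grip (a point): Yellow plastic scraper, 190 mm long, about 90 g, lying flat. This point is the middle of its handle, 11 mm above the surface it lies on; x runs along it towards the blade. The handle is 28 mm wide (y), 22 mm thick (z), from 85 mm behind this point to 35 mm ahead; the blade (56 mm wide, 4 mm thick) ends 105 mm ahead.
- toolbox_in (a point): Black plastic toolbox, heavy, does not move. This point is the centre of its inner floor, 6 mm above the bench. z up; -x is the clip side, +x the hinge side, y runs along the hinge. Outside 190 mm (x) by 280 mm (y), walls 6 mm thick, rim 95 mm above the bench; inside 178 by 268 mm.
- tin: Stainless steel tin with twist cap, 64 mm in diameter, 76 mm tall, upright; origin at the centre of its underside. Leave alone.
- mallet: Wooden mallet lying on the bench; origin under the middle of its head (65 by 110 by 60 mm tall, the 110 mm along y); its handle (26 mm thick) reaches to 270 mm towards -x. Leave alone.
- tile_offcut: Grey ceramic tile offcut, 100 by 75 by 8 mm, flat on the bench; origin at the middle of its underside. Leave alone.
There are look-alikes about, which are no part of the job. Of the things that look like the part that bears scraper_grip, take the one that is farthest from the robot's base at the start.

How it is judged:
By the outcome, as a careful person would: the job done as asked, in the order asked, and still so for the second after the job is handed in, with the robot touching nothing.
It also fails if it takes over 64 s, if anything falls off the work surface, if the arm or the gripper's body presses on something with over 40 N, if the wrist force passes 120 N, or if a joint passes its speed limit or range.

## Working session

There is one attempt and no reset: what is moved stays moved. The work goes in short steps, Python scripts to look and compute and a tool call to move; the robot and the scene stay as the last step left them, time stands still between calls to the robot, and variables do not carry over. Pictures are saved under pics/ and viewed, at most 10 in all, crops included, and the job is handed in when it is done.

Besides the shell and the picture viewer there is one more tool, called after ">>>" by a JSON object that holds its "op" and its "data". jog_arm: Moves the arm, as the interface text tells. Its arguments: {"type":"object","properties":{"steps":{"type":"array","items":{"type":"object","properties":{"dp":{"type":"array","items":{"type":"number"}},"delta_rot":{"type":"array","items":{"type":"number"}}}}},"jaw":{"type":"number"},"force":{"type":"number"}},"required":["steps"]}

```bash
mkdir -p pics
cat > h.py <<'E'
import numpy as np, cv2
from workcell import r, imaging, finish_job
from scipy.spatial.transform import Rotation as R
def cap(n):
    i=imaging.camera_info(n); p,d=imaging.capture(n); return p,d,i
def pts(d,i):
    v,u=np.mgrid[:400,:640]
    c=np.stack([(u-i['cx'])/i['fx']*d,-(v-i['cy'])/i['fy']*d,-d],-1)
    E=np.array(i['extrinsics']); return c@E[:3,:3].T+E[:3,3]
def loc(w):
    "world point -> dp in tool axes from current TCP"
    s=r.sense(); return R.from_rotvec(s['tcp_rot']).inv().apply(np.array(w)-s['tcp_pos'])
E
python3 - <<'E'
from h import *
s=r.sense(); print(s, r.pinch_z)
for n in('top','side'):
    p,d,i=cap(n); cv2.imwrite(f'pics/{n}0.png',p[:,:,::-1]); np.savez(f'{n}0.npz',p=p,d=d,P=pts(d,i)); print(i)
E
```

```text
{'clock': 0.0, 'joint_positions': array([-1.24150301,  0.5083145 , -0.23747644,  1.50112443,  0.12574654,
        1.14890606, -0.15479697]), 'dq': array([ 0.00254928,  0.00038941, -0.00013552, -0.00045428,  0.00071163,
        0.00038165, -0.00057632]), 'tau': array([-3.45007620e-04, -6.20603871e+01, -2.18664810e+00, -2.49652898e+01,
        1.28093082e-02,  1.20383259e-02, -1.22767605e-05]), 'tcp_pos': array([138.71286677, 608.90166978, 230.44540943]), 'tcp_rot': array([-3.50795704e-01, -3.12184871e+00,  2.76286780e-03]), 'wrist_force': array([ 0.03588786,  0.53024087, -0.23806796]), 'torque': array([0.00602262, 0.01011259, 0.01824332]), 'grip_force': 0.0, 'opening': 0.9991899277975692} 18.700000000000003
{'fx': 474.32637809522294, 'fy': 474.32637809522294, 'cx': 316.3883377606087, 'cy': 187.868188856777, 'extrinsics': array([[ 4.04020661e-03,  9.77964972e-01, -2.08729947e-01,
         2.89588535e+02],
       [-9.99989829e-01,  4.36967661e-03,  1.11735357e-03,
        -1.40471326e+02],
       [ 2.00481502e-03,  2.08723310e-01,  9.77972679e-01,
         1.27905688e+03],
       [ 0.00000000e+00,  0.00000000e+00,  0.00000000e+00,
         1.00000000e+00]])}
{'fx': 435.3448851801732, 'fy': 435.3448851801732, 'cx': 320.07146230327857, 'cy': 210.3741476027387, 'extrinsics': array([[ 9.47944831e-01,  2.33486853e-01, -2.16528260e-01,
         2.70850072e+02],
       [-3.18417142e-01,  7.02147924e-01, -6.36866404e-01,
        -8.44584988e+02],
       [ 3.33493638e-03,  6.72660525e-01,  7.39943712e-01,
         9.30000967e+02],
       [ 0.00000000e+00,  0.00000000e+00,  0.00000000e+00,
         1.00000000e+00]])}
```

View pics/top0.png

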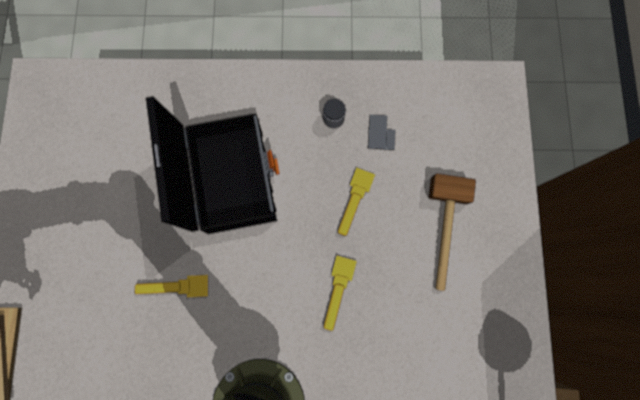

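View pics/side0.png

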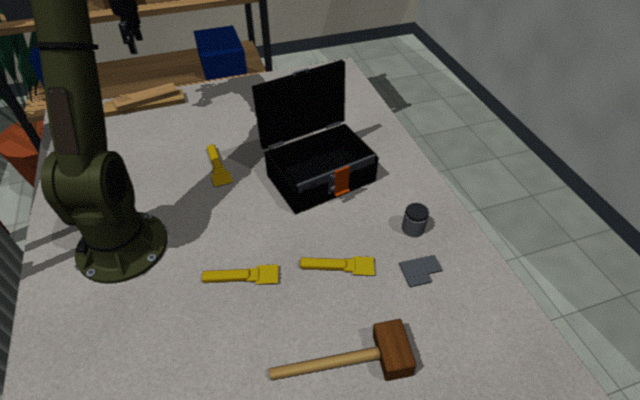

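The top view shows three yellow scrapers, at (357,200), (340,293) and (172,287). The base is at about (260,390), so the one at (357,200) looks farthest. The box is at (230,175) with its clip at (273,162), facing right in the image, and the lid is open on the left. I'll measure these and confirm with a crop.

Run:
```python
from h import *
for n in('top','side'):
    z=np.load(n+'0.npz');p,d,P=z['p'],z['d'],z['P'];hs=cv2.cvtColor(p,cv2.COLOR_RGB2HSV)
    print(n,'bench z',np.median(P[:,:,2][(d>0)&(hs[...,1]<40)&(abs(P[:,:,2])<30)]))
    m=cv2.inRange(hs,(22,150,80),(35,255,255))
    k,l,st,c=cv2.connectedComponentsWithStats(m)
    for j in range(1,k):
        if st[j,4]<80: continue
        Q=P[(l==j)&(d>0)]; Q=Q[Q[:,2]<60]; xy=Q[:,:2]; mu=xy.mean(0); w,V=np.linalg.eigh(np.cov((xy-mu).T)); a=V[:,1]; t=(xy-mu)@a; o=(xy-mu)@V[:,0]
        # blade end: wider
        lo,hi=np.percentile(t,[.5,99.5]); wid=[np.ptp(o[t<lo+40]),np.ptp(o[t>hi-40])]
        if wid[0]>wid[1]: a=-a; lo,hi=-hi,-lo;t=-t
        hd=xy[(t>lo+20)&(t<lo+100)]; hm=hd.mean(0)
        print(c[j],'len',hi-lo,'w',wid,'zmax',np.percentile(Q[:,2],98),'grip',hm, mu+a*(lo+85),'ang',np.arctan2(a[1],a[0]),'dist',np.hypot(*mu))
    m=cv2.inRange(hs,(3,170,120),(12,255,255))
    k,l,st,c=cv2.connectedComponentsWithStats(m)
    for j in range(1,k):
        if st[j,4]>15:
            Q=P[(l==j)&(d>0)]; print('or',c[j],st[j],Q.min(0),Q.max(0),Q.mean(0))
    # box: dark, z 85..100 rim
    sel=(d>0)&(p.max(2)<60)&(P[:,:,2]>88)&(P[:,:,2]<103)&(P[...,0]>350)
    Q=P[sel][:,:2].astype(np.float32); print('rim',cv2.minAreaRect(Q),len(Q))
    sel=(d>0)&(p.max(2)<60)&(P[:,:,2]>125)&(P[:,:,2]<400)&(P[...,0]>350)&(P[...,1]>-200)
    Q=P[sel]; mu=Q.mean(0); U,S,V=np.linalg.svd(Q-mu,full_matrices=False); print('lid',mu,V[2],S/np.sqrt(len(Q)),Q.min(0),Q.max(0))
p=np.load('top0.npz')['p'];cv2.imwrite('pics/crop1.png',cv2.resize(p[90:340,100:480,::-1],None,fx=2.1,fy=2.1,interpolation=3))
```

```text
top bench z 0.13676425367691536
[355.21894219 196.87822878] len 183.89809317168954 w [np.float64(51.92641683364408), np.float64(23.877349548361067)] zmax 26.304721598209163 grip [ 491.20918121 -230.5940902 ] [ 515.14928716 -239.80682043] ang -0.36882165465392347 dist 589.3008462833548
[338.26543879 287.24160347] len 182.81115017416676 w [np.float64(52.00536132456305), np.float64(23.746077097925287)] zmax 26.163106734887563 grip [ 250.60840486 -187.8697259 ] [ 274.92545245 -194.55726887] ang -0.26716055456247645 dist 356.6045912118924
[177.53701657 286.57900552] len 180.06177823621752 w [np.float64(51.60546246416801), np.float64(21.8867386369094)] zmax 26.383322714426832 grip [292.31860415 265.6413553 ] [293.56708763 240.12239549] ang -1.5236347799186543 dist 366.491107223006
or [271.28571429 158.57142857] [269 151   6  15  35] [591.71308574 -33.42486149  74.46996405] [630.36645447 -21.6682457  137.4046107 ] [609.67103385 -28.23905253 129.46494793]
rim ((589.1209716796875, 81.43896484375), (278.8802490234375, 197.88381958007812), 11.468008041381836) 681
lid [558.28340848 187.07718836 
[... 1297 characters left out ...]
8189794 1109.21498068 -388.58097903]
or [341.57894737 168.57894737] [335 166  14   6  19] [589.5526376  -34.69133583 110.70874856] [629.36710262  -5.1024067  135.18732745] [609.50306237 -28.74361358 129.98368822]
or [342.         191.85185185] [336 189  13   7  27] [591.10636379 -42.25507497  41.80183503] [631.64108948 -26.77121941  47.14739165] [612.11085619 -34.85069648  45.04718123]
rim ((553.8984375, 510.09552001953125), (296.1128845214844, 1091.215576171875), 4.527755260467529) 824
lid [559.76765717 197.61444936 220.30197232] [-0.02214939  0.09125349  0.99558134] [114.30910338  75.23130461  52.17661734] [424.9719605  148.19323274 125.05652859] [ 705.36053749 1059.83642845  309.94289556]
```

View pics/crop1.png

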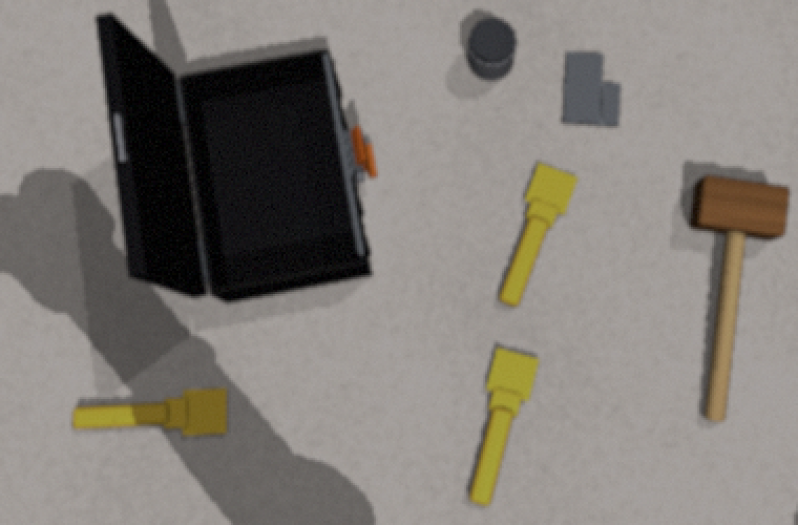

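The candidates from the crop are A at top px (355,197), 589 mm from base; B at (338,287), 356 mm; and C at (177,287), 366 mm. A, next to the tile, is farthest, so it's the right one.

Run:
```python
from h import *
for w in [(240,420,320),(350,200,340),(440,-60,320),(513,-242,150)]: print(w,loc(w).round(1))
```

```text
(240, 420, 320) [-140.7 -161.9  -89.2]
(350, 200, 340) [-296.8 -352.  -108.9]
(440, -60, 320) [-442.3 -585.5  -88.6]
(513, -242, 150) [-553.8 -746.5   81.7]
```

>>> {"op": "jog_arm", "data": {"steps": [{"dp":[-141,-162,-89]},{"dp":[-141,-162,-89]},{"dp":[-141,-162,-89]},{"dp":[-141,-162,-89]},{"dp":[-141,-162,-89]}], "jaw": 0}}

```text
validation failed for argument at $.st...
```

>>> {"op": "jog_arm", "data": {"steps": [{"dp":[-156,-190,-20]},{"dp":[-156,-190,-20]},{"dp":[-156,-190,-20]},{"dp":[-156,-190,-20]},{"dp":[-156,-190,-20]}]}}

```text
validation failed for argument at $.st...
```

Run:
```python
from h import *
s=r.sense();print(s['clock'],s['tcp_pos'],s['tcp_rot'],s['joint_positions'])
for w in [(440,-60,320),(513,-242,150)]: print(w,loc(w).round(1))
```

```text
0.1 [138.70786405 608.96448967 230.51247801] [-3.50810748e-01 -3.12179689e+00  2.46424159e-03] [-1.24146144  0.50825909 -0.23752752  1.50103479  0.12570628  1.14886286
 -0.15478645]
(440, -60, 320) [-442.3 -585.5  -88.6]
(513, -242, 150) [-553.8 -746.5   81.7]
```

Rows evidently need `delta_rot` as well.

>>> {"op": "jog_arm", "data": {"steps": [{"dp":[-141,-162,-89],"delta_rot":[0,0,0]},{"dp":[-141,-162,-89],"delta_rot":[0,0,0]},{"dp":[-141,-162,-89],"delta_rot":[0,0,0]},{"dp":[-141,-162,-89],"delta_rot":[0,0,0]},{"dp":[-141,-162,-89],"delta_rot":[0,0,0]}], "jaw": 0}}

```text
clock: 0.6
tcp_pos: [242.0, 417.2, 321.4]
tcp_rot: [0.355, 3.12, -0.0]
wrist_force: [0.2, 0.2, -0.4]
opening: 0.999
grip_force: 0.0
```

>>> {"op": "jog_arm", "data": {"steps": [{"dp":[-156,-190,-20],"delta_rot":[0,0,0]},{"dp":[-156,-190,-20],"delta_rot":[0,0,0]},{"dp":[-156,-190,-20],"delta_rot":[0,0,0]},{"dp":[-156,-190,-20],"delta_rot":[0,0,0]},{"dp":[-156,-190,-20],"delta_rot":[0,0,0]}]}}

```text
clock: 1.1
tcp_pos: [350.6, 197.9, 340.4]
tcp_rot: [0.352, 3.122, -0.0]
wrist_force: [0.7, 1.4, 0.1]
opening: 0.998
grip_force: 0.0
```

Run:
```python
from h import *
s=r.sense();print(s['clock'],s['tcp_pos'],s['tcp_rot'],s['joint_positions'])
for w in [(440,-60,320),(513,-242,150)]: print(w,loc(w).round(1))
```

```text
1.1 [350.60481087 197.89042601 340.4395402 ] [ 3.51731384e-01  3.12172329e+00 -1.04114874e-04] [-5.60475139e-01  6.83444705e-02 -1.54901997e-02  1.82437123e+00
  1.24719080e-03  1.24883733e+00  7.70074572e-01]
(440, -60, 320) [-144.5 -231.5   20.5]
(513, -242, 150) [-256.2 -392.7  190.5]
```

Tracks well.

>>> {"op": "jog_arm", "data": {"steps": [{"dp":[-145,-232,20],"delta_rot":[0,0,0.13]},{"dp":[-145,-232,20],"delta_rot":[0,0,0.13]},{"dp":[-145,-232,20],"delta_rot":[0,0,0.13]},{"dp":[-145,-232,20],"delta_rot":[0,0,0.13]},{"dp":[-200,-310,60],"delta_rot":[0,0,0.13]}]}}

```text
clock: 1.6
tcp_pos: [433.6, -35.4, 313.4]
tcp_rot: [0.553, 3.09, 0.001]
wrist_force: [1.1, 0.8, -0.5]
opening: 0.999
grip_force: 0.0
```

Run:
```python
from h import *
s=r.sense();print(s['clock'],s['tcp_pos'],s['tcp_rot'],s['joint_positions'])
for w in [(513,-242,130)]: print(w,loc(w).round(1))
```

```text
1.6 [433.58896154 -35.43802095 313.43630418] [5.52572691e-01 3.09030220e+00 6.69292803e-04] [-0.19311602  0.14164098  0.25677334  1.82081966 -0.03893109  1.18167083
  1.29280774]
(513, -242, 130) [-145.7 -166.4  183.6]
```

>>> {"op": "jog_arm", "data": {"steps": [{"dp":[-146,-166,183],"delta_rot":[0,0,0]},{"dp":[-146,-166,183],"delta_rot":[0,0,0]},{"dp":[-146,-166,183],"delta_rot":[0,0,0]},{"dp":[-146,-166,183],"delta_rot":[0,0,0]},{"dp":[-146,-166,183],"delta_rot":[0,0,0]}]}}

```text
clock: 2.1
tcp_pos: [502.5, -214.2, 151.7]
tcp_rot: [-0.552, -3.092, -0.0]
wrist_force: [0.5, 0.1, 1.8]
opening: 1.002
grip_force: 0.0
```

>>> {"op": "jog_arm", "data": {"steps": [{"dp":[-4,-1,5],"delta_rot":[0,0,0]},{"dp":[-4,-1,5],"delta_rot":[0,0,0]}]}}

```text
clock: 2.3
tcp_pos: [504.8, -215.7, 146.6]
tcp_rot: [-0.555, -3.088, -0.001]
wrist_force: [0.8, 0.9, -0.2]
opening: 0.998
grip_force: 0.0
```

Run:
```python
from h import *
s=r.sense();print(s['clock'],s['tcp_pos'],s['tcp_rot'],s['joint_positions'][6])
p,d,i=cap('wrist');P=pts(d,i);cv2.imwrite('pics/w1.png',p[:,:,::-1])
hs=cv2.cvtColor(p,cv2.COLOR_RGB2HSV);m=(cv2.inRange(hs,(22,120,60),(36,255,255))>0)&(d>0)
Q=P[m];xy=Q[:,:2];print(len(Q),Q.min(0),Q.max(0))
H=Q[Q[:,2]>17][:,:2];(c,sz,a)=cv2.minAreaRect(H.astype(np.float32));print('handle rect',c,sz,a)
(c,sz,a)=cv2.minAreaRect(xy.astype(np.float32));print('all rect',c,sz,a)
```

```text
2.3 [ 504.83113561 -215.6759772   146.62902911] [-5.55164479e-01 -3.08848284e+00 -5.27798540e-04] 1.757707745395815
10856 [ 338.027723   -302.41688397   -1.87106489] [ 617.93880626 -190.67379367   24.05364738]
handle rect (498.08245849609375, -236.55389404296875) (29.5235595703125, 139.2074737548828) 69.61162567138672
all rect (479.33856201171875, -241.74954223632812) (65.94786071777344, 275.61553955078125) 77.2152328491211
```

View pics/w1.png

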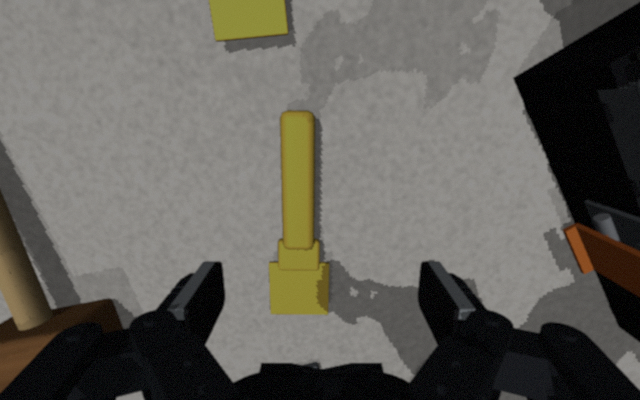

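The wrist view shows the handle running straight down the image, from (297,112) to (297,248), with the blade end at (298,313). That matches the earlier estimate, so I'll descend.

>>> {"op": "jog_arm", "data": {"steps": [{"dp":[-16.5,-22,40],"delta_rot":[0,0,0]},{"dp":[-16.5,-22,85],"delta_rot":[0,0,0]},{"dp":[-16.5,-22,110],"delta_rot":[0,0,0]},{"dp":[-16.5,-22,120],"delta_rot":[0,0,0]},{"dp":[-16.5,-22,120],"delta_rot":[0,0,0]}]}}

```text
clock: 2.85
tcp_pos: [513.6, -240.2, 28.6]
tcp_rot: [-0.55, -3.092, -0.001]
wrist_force: [-0.3, -0.1, 0.9]
opening: 0.998
grip_force: 0.0
```

Run:
```python
from h import *
s=r.sense();print(s['clock'],s['tcp_pos'],loc((512.6,-242,2)).round(1),s['wrist_force'])
```

```text
2.85 [ 513.61884683 -240.22952773   28.59245098] [ 0.3 -2.  26.6] [-0.28029974 -0.07608979  0.85728961]
```

>>> {"op": "jog_arm", "data": {"steps": [{"dp":[0,-2,15],"delta_rot":[0,0,0]},{"dp":[0,-2,24],"delta_rot":[0,0,0]},{"dp":[0,-2,26],"delta_rot":[0,0,0]}]}}

```text
clock: 3.15
tcp_pos: [513.2, -243.1, 3.1]
tcp_rot: [0.552, 3.092, 0.0]
wrist_force: [-0.6, 0.3, -0.3]
opening: 1.001
grip_force: 0.0
```

>>> {"op": "jog_arm", "data": {"steps": [{"dp":[0,0,0],"delta_rot":[0,0,0]},{"dp":[0,0,0],"delta_rot":[0,0,0]},{"dp":[0,0,0],"delta_rot":[0,0,0]},{"dp":[0,0,0],"delta_rot":[0,0,0]},{"dp":[0,0,0],"delta_rot":[0,0,0]}], "jaw": 255, "force": 40}}

```text
clock: 3.65
tcp_pos: [513.2, -243.7, 3.0]
tcp_rot: [0.553, 3.092, -0.0]
wrist_force: [-0.4, 1.1, 6.1]
opening: 0.317
grip_force: 40.0
```

>>> {"op": "jog_arm", "data": {"steps": [{"dp":[0,0,0],"delta_rot":[0,0,0]},{"dp":[0,0,0],"delta_rot":[0,0,0]}]}}

```text
clock: 3.85
tcp_pos: [513.2, -243.6, 3.0]
tcp_rot: [0.553, 3.092, -0.0]
wrist_force: [-0.1, 0.6, 5.9]
opening: 0.315
grip_force: 40.1
```

>>> {"op": "jog_arm", "data": {"steps": [{"dp":[0,0,-20],"delta_rot":[0,0,0]},{"dp":[0,0,-60],"delta_rot":[0,0,0]},{"dp":[0,0,-110],"delta_rot":[0,0,0]},{"dp":[0,0,-160],"delta_rot":[0,0,0]},{"dp":[0,0,-190],"delta_rot":[0,0,0]}]}}

```text
clock: 4.35
tcp_pos: [513.4, -244.2, 196.2]
tcp_rot: [0.553, 3.089, -0.002]
wrist_force: [0.6, 0.4, -1.7]
opening: 0.319
grip_force: 39.4
```

Run:
```python
from h import *
s=r.sense();print(s['clock'],s['tcp_pos'],loc((577.7,82,190)).round(1),s['wrist_force'],s['joint_positions'])
```

```text
4.35 [ 513.41917259 -244.18948534  196.18322188] [ 52.9 328.2   5.8] [ 0.58582916  0.40681066 -1.67708799] [ 0.19422444  0.46067431  0.31350946  1.714213   -0.16498674  0.98859774
  1.78421686]
```

>>> {"op": "jog_arm", "data": {"steps": [{"dp":[53,328,0],"delta_rot":[0,0,-0.14]},{"dp":[53,328,0],"delta_rot":[0,0,-0.28]},{"dp":[53,328,0],"delta_rot":[0,0,-0.42]},{"dp":[53,328,0],"delta_rot":[0,0,-0.555]},{"dp":[53,328,0],"delta_rot":[0,0,-0.555]}]}}

```text
clock: 4.85
tcp_pos: [560.8, 3.5, 192.4]
tcp_rot: [-0.322, 3.125, 0.0]
wrist_force: [1.5, 0.3, -1.6]
opening: 0.323
grip_force: 39.4
```

Run:
```python
from h import *
s=r.sense();print(s['clock'],s['tcp_pos'],loc((577.7,82,190)).round(1),s['tcp_rot'],s['joint_positions']);print(R.from_rotvec(s['tcp_rot']).as_matrix().round(3))
```

```text
4.85 [560.75053616   3.53354851 192.44457254] [-32.6  73.4   2.4] [-3.21938930e-01  3.12499554e+00  3.10675589e-05] [-0.1405883   0.44157202  0.13519333  1.73441342 -0.0699045   0.97022323
  1.79743115]
[[-0.979 -0.204  0.   ]
 [-0.204  0.979  0.   ]
 [-0.     0.    -1.   ]]
```

>>> {"op": "jog_arm", "data": {"steps": [{"dp":[-32.6,73.4,0],"delta_rot":[0,0,0]},{"dp":[-32.6,73.4,0],"delta_rot":[0,0,0]},{"dp":[-32.6,73.4,0],"delta_rot":[0,0,0]},{"dp":[-32.6,73.4,0],"delta_rot":[0,0,0]}]}}

```text
clock: 5.25
tcp_pos: [577.8, 80.8, 191.9]
tcp_rot: [0.318, -3.124, 0.001]
wrist_force: [-0.3, -0.9, -1.0]
opening: 0.317
grip_force: 39.4
```

Run:
```python
from h import *
s=r.sense();print(s['clock'],s['tcp_pos'],loc((577.7,82,190)).round(1),s['joint_positions'])
p,d,i=cap('side');cv2.imwrite('pics/s1.png',p[:,:,::-1])
```

```text
5.25 [577.79054476  80.7787835  191.89326719] [-0.2  1.2  1.9] [-0.26385666  0.47542327  0.12745224  1.67484049 -0.06882213  0.9967672
  1.66080526]
```

View pics/s1.png

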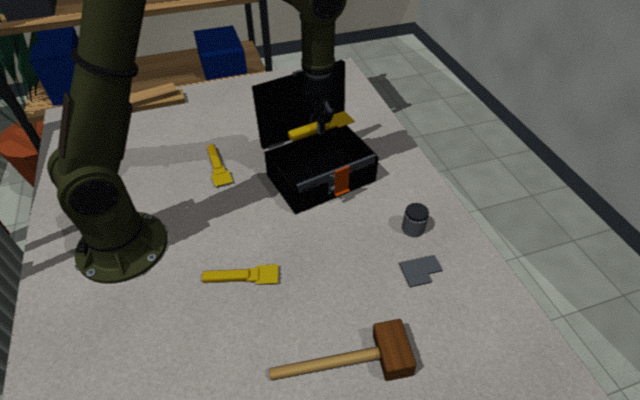

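The side view shows the gripper above the box with the scraper, at (320,127), parallel to the box's long side. I'll lower it in.

>>> {"op": "jog_arm", "data": {"steps": [{"dp":[0,1,40],"delta_rot":[0,0,0]},{"dp":[0,1,85],"delta_rot":[0,0,0]},{"dp":[0,1,120],"delta_rot":[0,0,0]},{"dp":[0,1,145],"delta_rot":[0,0,0]},{"dp":[0,1,160],"delta_rot":[0,0,0]}]}}

```text
clock: 5.8
tcp_pos: [576.7, 78.7, 30.2]
tcp_rot: [0.311, -3.123, 0.002]
wrist_force: [0.6, 0.5, -0.9]
opening: 0.318
grip_force: 39.4
```

>>> {"op": "jog_arm", "data": {"steps": [{"dp":[0,0,8],"delta_rot":[0,0,0]},{"dp":[0,0,16],"delta_rot":[0,0,0]},{"dp":[0,0,18],"delta_rot":[0,0,0]}]}}

```text
clock: 6.1
tcp_pos: [578.0, 80.4, 14.2]
tcp_rot: [0.314, -3.126, 0.001]
wrist_force: [0.1, 0.4, -0.7]
opening: 0.317
grip_force: 39.4
```

>>> {"op": "jog_arm", "data": {"steps": [{"dp":[0,0,3],"delta_rot":[0,0,0]},{"dp":[0,0,4],"delta_rot":[0,0,0]}]}}

```text
clock: 6.3
tcp_pos: [578.3, 81.2, 10.8]
tcp_rot: [-0.315, 3.125, 0.0]
wrist_force: [-0.3, -0.4, -0.3]
opening: 0.317
grip_force: 39.4
```

>>> {"op": "jog_arm", "data": {"steps": [{"dp":[0,0,0],"delta_rot":[0,0,0]},{"dp":[0,0,0],"delta_rot":[0,0,0]},{"dp":[0,0,0],"delta_rot":[0,0,0]}], "jaw": 90}}

```text
clock: 6.6
tcp_pos: [578.2, 81.3, 10.7]
tcp_rot: [-0.316, 3.125, 0.0]
wrist_force: [0.3, -0.7, -0.1]
opening: 0.653
grip_force: 0.0
```

>>> {"op": "jog_arm", "data": {"steps": [{"dp":[0,0,-15],"delta_rot":[0,0,0]},{"dp":[0,0,-50],"delta_rot":[0,0,0]},{"dp":[0,0,-100],"delta_rot":[0,0,0]},{"dp":[0,0,-150],"delta_rot":[0,0,0]},{"dp":[0,0,-200],"delta_rot":[0,0,0]}]}}

```text
clock: 7.1
tcp_pos: [577.6, 81.1, 212.6]
tcp_rot: [-0.315, 3.126, -0.0]
wrist_force: [1.6, -0.4, -0.3]
opening: 0.644
grip_force: 0.0
```

>>> {"op": "jog_arm", "data": {"steps": [{"dp":[0,0,-50],"delta_rot":[0,0,0]},{"dp":[0,0,-100],"delta_rot":[0,0,0]},{"dp":[0,0,-150],"delta_rot":[0,0,0]},{"dp":[0,0,-160],"delta_rot":[0,0,0]}], "jaw": 255}}

```text
clock: 7.5
tcp_pos: [579.5, 81.2, 377.1]
tcp_rot: [-0.314, 3.115, 0.001]
wrist_force: [1.4, -0.2, -0.6]
opening: -0.0
grip_force: 0.0
```

Run:
```python
from h import *
s=r.sense();print(s['clock'],s['tcp_pos'],s['joint_positions'],s['wrist_force'])
p,d,i=cap('wrist');cv2.imwrite('pics/w2.png',p[:,:,::-1]);P=pts(d,i)
a=np.deg2rad(11.3);bx=np.array([-np.sin(a),np.cos(a)]);by=np.array([-np.cos(a),-np.sin(a)])
hs=cv2.cvtColor(p,cv2.COLOR_RGB2HSV);m=(cv2.inRange(hs,(22,120,60),(36,255,255))>0)&(d>0)
Q=P[m&(P[...,0]>400)&(P[...,1]<180)&(P[...,1]>-50)];print('scraper',len(Q),Q.min(0),Q.max(0))
w=P[d>0];t=(w[:,:2]-[587.5,84]);X=t@bx;Y=t@by
sel=(w[:,2]>130)&(X>60)&(abs(Y)<100)&(w[:,2]<320);print('lid',sel.sum(), w[sel].max(0) if sel.any() else 0)
```

```text
7.5 [579.53120129  81.19774473 377.07604227] [-0.27475847  0.36048612  0.14678008  1.34383486 -0.05245612  1.43064014
  1.64131587] [ 1.41760971 -0.16024226 -0.6469811 ]
scraper 3290 [490.43346274  51.07058055   3.14141548] [688.95229923 128.41729523  30.35623793]
lid 23767 [666.69884696 226.63639076 312.93594793]
```

View pics/w2.png

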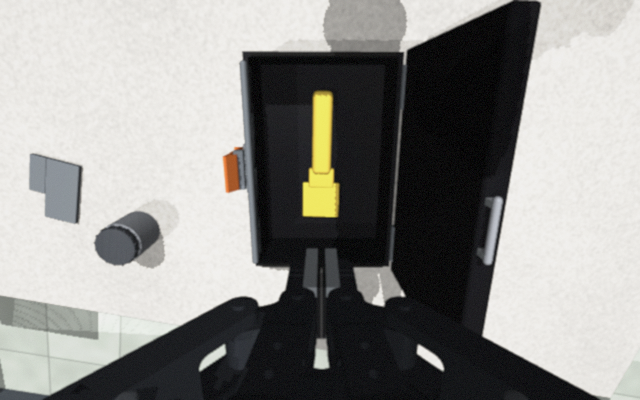

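The wrist view shows the scraper flat inside the box, from (322,92) to (320,217). The lid is open on the right, with its keeper bar at (490,230). Next I'll fit the lid plane in the box frame and turn the tool 90°.

```bash
cat >> h.py <<'E'
A=np.deg2rad(11.3);BX=np.array([-np.sin(A),np.cos(A),0]);BY=np.array([-np.cos(A),-np.sin(A),0]);C=np.array([587.5,84,0])
def box(P): return np.stack([(P-C)@BX,(P-C)@BY,P[...,2]],-1)
def W(x,y,z): return C+x*BX+y*BY+np.array([0,0,z])
E
python3 - <<'E'
from h import *
p,d,i=cap('wrist');P=pts(d,i);B=box(P)
sel=(d>0)&(B[...,2]>140)&(B[...,2]<295)&(B[...,0]>60)&(B[...,0]<220)&(abs(B[...,1])<120)&(p.max(2)<60)
Q=B[sel];k=np.polyfit(Q[:,2],Q[:,0],1);print('lid x at z=106',np.polyval(k,106),'slope',k[0],'theta',np.pi/2+np.arctan(k[0]),len(Q))
k2=np.polyfit(Q[:,1],Q[:,0]-np.polyval(k,Q[:,2]),1);print('yaw err',k2[0])
sel=(d>0)&(B[...,2]>280)&(B[...,2]<340)&(B[...,0]>60)&(B[...,0]<220)&(p.max(2)>90);Q=B[sel];print('keeper',len(Q),Q.min(0),Q.max(0),Q.mean(0))
sel=(d>0)&(B[...,2]>90)&(B[...,2]<100)&(abs(B[...,0])<110)&(abs(B[...,1])<180);Q=B[sel];print('rim',np.percentile(Q,[1,99],axis=0))
for w in [(135,0,400),(200,0,400)]: print(W(*w).round(1),np.hypot(*W(*w)[:2]),loc(W(*w)).round(1))
E
```

```text
lid x at z=106 93.97843105503533 slope 0.07194269380233435 theta 1.6426152854628437 18908
yaw err -0.0002271464313438113
keeper 877 [107.35987753 -92.47038076 280.34583694] [127.72869401 140.7207753  312.61956343] [117.16918481   9.74569866 305.8428647 ]
rim [[ -95.80585759 -140.24984101   90.22795999]
 [  93.67253958  138.39117919   99.94730393]]
[561.  216.4 400. ] 601.3282242880072 [ -9.9 135.9 -27.4]
[548.3 280.1 400. ] 615.7219816038523 [-10.2 200.9 -27.4]
```

>>> {"op": "jog_arm", "data": {"steps": [{"dp":[0,30,-20],"delta_rot":[0,0,-0.14]},{"dp":[0,60,-20],"delta_rot":[0,0,-0.28]},{"dp":[0,60,-20],"delta_rot":[0,0,-0.42]},{"dp":[0,60,-20],"delta_rot":[0,0,-0.56]},{"dp":[0,60,-20],"delta_rot":[0,0,-0.7]}]}}

```text
clock: 8.1
tcp_pos: [565.2, 140.3, 387.7]
tcp_rot: [1.376, -2.82, -0.001]
wrist_force: [-0.9, -0.6, 0.7]
opening: -0.001
grip_force: 0.0
```

>>> {"op": "jog_arm", "data": {"steps": [{"dp":[0,0,0],"delta_rot":[0,0,-0.14]},{"dp":[0,0,0],"delta_rot":[0,0,-0.28]},{"dp":[0,0,0],"delta_rot":[0,0,-0.42]},{"dp":[0,0,0],"delta_rot":[0,0,-0.56]},{"dp":[0,0,0],"delta_rot":[0,0,-0.7]}]}}

```text
clock: 8.6
tcp_pos: [565.3, 139.9, 387.7]
tcp_rot: [2.259, -2.178, -0.003]
wrist_force: [-0.1, -0.3, -0.5]
opening: -0.002
grip_force: 0.0
```

>>> {"op": "jog_arm", "data": {"steps": [{"dp":[0,0,0],"delta_rot":[0,0,-0.14]},{"dp":[0,0,0],"delta_rot":[0,0,-0.17]}]}}

```text
clock: 8.8
tcp_pos: [565.2, 140.2, 387.8]
tcp_rot: [2.436, -1.979, -0.003]
wrist_force: [0.5, -0.1, -1.3]
opening: 0.0
grip_force: 0.0
```

Run:
```python
from h import *
s=r.sense();print(s['clock'],s['tcp_pos'],box(s['tcp_pos']),s['joint_positions']);print(R.from_rotvec(s['tcp_rot']).as_matrix().round(3))
for w in [(170,0,400),(200,0,400)]: print(loc(W(*w)).round(1))
```

```text
8.8 [565.20721554 140.24971179 387.79069143] [ 59.52747708  10.83871708 387.79069143] [ 0.03552211  0.38712434 -0.5182736   1.30686391  0.18822247  1.49949535
  2.8829743 ]
[[ 0.205 -0.979 -0.004]
 [-0.979 -0.205 -0.001]
 [ 0.001  0.004 -1.   ]]
[-110.4  -11.8  -12.3]
[-140.4  -12.   -12.3]
```

j7 has gone to its limit, so I'll turn the other way by half a turn. That gives the same finger line with plenty of joint range. I'll cross over behind the lid at the same time.

>>> {"op": "jog_arm", "data": {"steps": [{"dp":[-40,-12,0],"delta_rot":[0,0,0.15]},{"dp":[-80,-12,0],"delta_rot":[0,0,0.29]},{"dp":[-120,-12,0],"delta_rot":[0,0,0.44]},{"dp":[-135,-12,0],"delta_rot":[0,0,0.59]},{"dp":[-135,-12,0],"delta_rot":[0,0,0.74]}]}}

```text
clock: 9.3
tcp_pos: [548.7, 278.3, 387.3]
tcp_rot: [1.547, -2.729, -0.004]
wrist_force: [0.4, 0.1, 0.9]
opening: -0.003
grip_force: 0.0
```

>>> {"op": "jog_arm", "data": {"steps": [{"dp":[0,0,0],"delta_rot":[0,0,0.15]},{"dp":[0,0,0],"delta_rot":[0,0,0.29]},{"dp":[0,0,0],"delta_rot":[0,0,0.44]},{"dp":[0,0,0],"delta_rot":[0,0,0.59]},{"dp":[0,0,0],"delta_rot":[0,0,0.74]}]}}

```text
clock: 9.8
tcp_pos: [550.2, 274.5, 387.6]
tcp_rot: [0.446, -3.106, 0.002]
wrist_force: [-0.4, 0.0, 0.5]
opening: -0.001
grip_force: 0.0
```

>>> {"op": "jog_arm", "data": {"steps": [{"dp":[0,0,0],"delta_rot":[0,0,0.15]},{"dp":[0,0,0],"delta_rot":[0,0,0.29]},{"dp":[0,0,0],"delta_rot":[0,0,0.44]},{"dp":[0,0,0],"delta_rot":[0,0,0.59]},{"dp":[0,0,0],"delta_rot":[0,0,0.74]}]}}

```text
clock: 10.3
tcp_pos: [550.2, 274.5, 387.6]
tcp_rot: [-0.707, -3.058, 0.004]
wrist_force: [0.3, -0.1, 0.0]
opening: 0.004
grip_force: 0.0
```

>>> {"op": "jog_arm", "data": {"steps": [{"dp":[0,0,0],"delta_rot":[0,0,0.15]},{"dp":[0,0,0],"delta_rot":[0,0,0.29]},{"dp":[0,0,0],"delta_rot":[0,0,0.44]},{"dp":[0,0,0],"delta_rot":[0,0,0.59]},{"dp":[0,0,0],"delta_rot":[0,0,0.74]}]}}

```text
clock: 10.8
tcp_pos: [550.2, 274.5, 387.6]
tcp_rot: [-1.766, -2.596, 0.006]
wrist_force: [0.3, -0.3, -0.2]
opening: -0.001
grip_force: 0.0
```

Run:
```python
from h import *
s=r.sense();print(s['clock'],s['tcp_pos'],box(s['tcp_pos']),s['joint_positions'],s['wrist_force']);M=R.from_rotvec(s['tcp_rot']).as_matrix();print(M.round(3))
x=M[:,0];print('yaw to go (tool z)', -(np.arctan2(BX[1],BX[0])-np.arctan2(x[1],x[0])))
for w in [(185,0,390),(185,0,268)]: print(loc(W(*w)).round(1))
```

```text
10.8 [550.24335795 274.53726745 387.61464307] [194.14393282  -0.80063357 387.61464307] [-0.57274347  0.42091387  0.12098299  1.21964384 -0.04934071  1.508064
 -0.08302446] [ 0.28535066 -0.29227825 -0.16170198]
[[-0.367  0.93  -0.004]
 [ 0.93   0.367 -0.002]
 [-0.    -0.004 -1.   ]]
yaw to go (tool z) 0.17868101967383243
[-8.9 -2.4 -2.4]
[ -8.8  -1.9 119.6]
```

>>> {"op": "jog_arm", "data": {"steps": [{"dp":[-8.8,-2,20],"delta_rot":[0,0,0.1]},{"dp":[-8.8,-2,60],"delta_rot":[0,0,0.18]},{"dp":[-8.8,-2,95],"delta_rot":[0,0,0.18]},{"dp":[-8.8,-2,115],"delta_rot":[0,0,0.18]},{"dp":[-8.8,-2,119],"delta_rot":[0,0,0.18]}]}}

```text
clock: 11.3
tcp_pos: [549.9, 264.9, 266.3]
tcp_rot: [-1.984, -2.432, 0.013]
wrist_force: [-0.2, 0.2, 0.3]
opening: 0.001
grip_force: 0.0
```

```bash
cat > st.py <<'E'
from h import *
import sys
s=r.sense();print(s['clock'],'box',box(s['tcp_pos']).round(1),'F',s['wrist_force'].round(1));M=R.from_rotvec(s['tcp_rot']).as_matrix();print(M.round(3).tolist())
for t in map(float,sys.argv[1:]):
    X=95-170*np.cos(t)+20*np.sin(t)+11;Z=106+170*np.sin(t)+20*np.cos(t);print(t,(X,Z),loc(W(X,0,Z)).round(1))
E
python3 st.py 1.64 1.5 1.35 1.2 1.05 .9 .75 .6 .45 .3 .2 .15
```

```text
11.3 box [184.7   1.4 266.3] F [-0.2  0.2  0.3]
[[-0.201, 0.98, -0.008], [0.98, 0.201, -0.004], [-0.002, -0.008, -1.0]]
1.64 (np.float64(137.707363897574), np.float64(274.21011585117833)) [-47.1   1.1  -7.8]
1.5 (np.float64(113.9245754485716), np.float64(276.9888917560433)) [-70.8   1.  -10.5]
1.35 (np.float64(88.28333035071613), np.float64(276.2531045723929)) [-96.5   0.9  -9.7]
1.2 (np.float64(63.039963458310005), np.float64(271.69379970396193)) [-121.7    0.8   -5.1]
1.05 (np.float64(38.76138637028676), np.float64(263.41336930881744)) [-146.     0.7    3.3]
0.9 (np.float64(15.992843586536724), np.float64(251.59777400208546)) [-168.7    0.7   15.1]
0.75 (np.float64(-4.754332508082868), np.float64(236.5123665814432)) [-189.4    0.7   30.3]
0.6 (np.float64(-23.01420506674461), np.float64(218.4959327753496)) [-207.6    0.8   48.3]
0.45 (np.float64(-38.37669671773047), np.float64(197.95308284596268)) [-223.     0.9   68.9]
0.3 (np.float64(-50.49679901812624), np.float64(175.34516491493986)) [-235.     1.    91.6]
0.2 (np.float64(-56.63793161710986), np.float64(159.37511779198525)) [-241.1    1.1  107.5]
0.15 (np.float64(-59.102320599655215), np.float64(151.1799040792327)) [-243.6    1.2  115.7]
```

>>> {"op": "jog_arm", "data": {"steps": [{"dp":[-12,1,0],"delta_rot":[0,0,0]},{"dp":[-22,1,-4],"delta_rot":[0,0,0]},{"dp":[-30,1,-7],"delta_rot":[0,0,0]},{"dp":[-36,1,-8],"delta_rot":[0,0,0]},{"dp":[-41,1,-8],"delta_rot":[0,0,0]}]}}

```text
clock: 11.8
tcp_pos: [562.1, 225.0, 280.5]
tcp_rot: [1.987, 2.432, 0.003]
wrist_force: [0.6, -0.5, 0.6]
opening: 0.002
grip_force: 0.0
```

>>> {"op": "jog_arm", "data": {"steps": [{"dp":[-6,0,0],"delta_rot":[0,0,0]},{"dp":[-12,0,-1],"delta_rot":[0,0,0]},{"dp":[-18,0,-1],"delta_rot":[0,0,0]},{"dp":[-24,0,-2],"delta_rot":[0,0,0]},{"dp":[-30,0,-2],"delta_rot":[0,0,0]}]}}

```text
clock: 12.3
tcp_pos: [567.5, 196.2, 281.4]
tcp_rot: [-1.986, -2.434, -0.0]
wrist_force: [-2.2, 1.2, 1.3]
opening: 0.001
grip_force: 1.1
```

>>> {"op": "jog_arm", "data": {"steps": [{"dp":[-10,0,0],"delta_rot":[0,0,0]},{"dp":[-20,0,1],"delta_rot":[0,0,0]},{"dp":[-30,0,2],"delta_rot":[0,0,0]},{"dp":[-40,0,3],"delta_rot":[0,0,0]},{"dp":[-50,0,5],"delta_rot":[0,0,0]}]}}

```text
clock: 12.8
tcp_pos: [577.6, 146.4, 276.0]
tcp_rot: [-1.986, -2.434, 0.001]
wrist_force: [-0.7, 3.0, 0.1]
opening: 0.001
grip_force: 0.8
```

```bash
python3 st.py 1.2 1.05 .9 .75 .6 .45 .3 .2 .15
python3 - <<'E'
from h import *
p,d,i=cap('side');cv2.imwrite('pics/s2.png',cv2.resize(p[50:230,200:440,::-1],None,fx=2.5,fy=2.5))
E
```

```text
12.8 box [ 63.1  -2.5 276. ] F [-0.7  3.   0.1]
[[-0.2, 0.98, -0.0], [0.98, 0.2, -0.0], [-0.0, -0.0, -1.0]]
1.2 (np.float64(63.039963458310005), np.float64(271.69379970396193)) [-0.1 -2.5  4.3]
1.05 (np.float64(38.76138637028676), np.float64(263.41336930881744)) [-24.4  -2.6  12.6]
0.9 (np.float64(15.992843586536724), np.float64(251.59777400208546)) [-47.1  -2.7  24.4]
0.75 (np.float64(-4.754332508082868), np.float64(236.5123665814432)) [-67.9  -2.8  39.5]
0.6 (np.float64(-23.01420506674461), np.float64(218.4959327753496)) [-86.1  -2.9  57.5]
0.45 (np.float64(-38.37669671773047), np.float64(197.95308284596268)) [-101.5   -2.9   78.1]
0.3 (np.float64(-50.49679901812624), np.float64(175.34516491493986)) [-113.6   -3.   100.7]
0.2 (np.float64(-56.63793161710986), np.float64(159.37511779198525)) [-119.8   -3.   116.6]
0.15 (np.float64(-59.102320599655215), np.float64(151.1799040792327)) [-122.2   -3.   124.8]
```

View pics/s2.png

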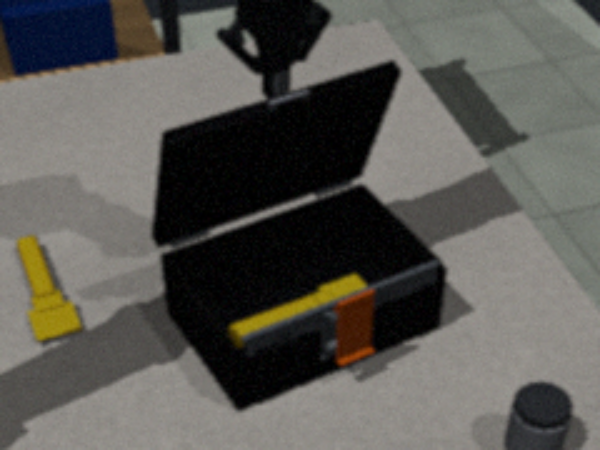

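The lid follows the fingers and is about 20° past upright, and the scraper lies on the floor inside. I'll keep going along the arc.

>>> {"op": "jog_arm", "data": {"steps": [{"dp":[-16,-2,9],"delta_rot":[0,0,0]},{"dp":[-32,-2.5,16],"delta_rot":[0,0,0]},{"dp":[-47,-2.5,24],"delta_rot":[0,0,0]},{"dp":[-61,-2.5,34],"delta_rot":[0,0,0]},{"dp":[-74,-2.5,45],"delta_rot":[0,0,0]}]}}

```text
clock: 13.35
tcp_pos: [590.1, 72.3, 230.5]
tcp_rot: [1.987, 2.433, -0.001]
wrist_force: [0.6, 1.2, 1.5]
opening: -0.003
grip_force: 0.9
```

```bash
python3 st.py .6 .5 .4 .3 .25 .2 .17 .15
```

```text
13.35 box [-1.200e+01 -2.000e-01  2.305e+02] F [0.6 1.2 1.5]
[[-0.2, 0.98, -0.0], [0.98, 0.2, -0.001], [-0.001, -0.0, -1.0]]
0.6 (np.float64(-23.01420506674461), np.float64(218.4959327753496)) [-11.   -0.3  12. ]
0.5 (np.float64(-33.6005247492793), np.float64(205.05399280052194)) [-21.6  -0.3  25.4]
0.4 (np.float64(-42.792002134317464), np.float64(190.62233807252827)) [-30.8  -0.3  39.9]
0.3 (np.float64(-50.49679901812624), np.float64(175.34516491493986)) [-38.5  -0.4  55.2]
0.25 (np.float64(-53.76703250571914), np.float64(167.4369215074818)) [-41.8  -0.4  63.1]
0.2 (np.float64(-56.63793161710986), np.float64(159.37511779198525)) [-44.6  -0.4  71.1]
0.17 (np.float64(-58.1657633932854), np.float64(154.47269467958054)) [-46.1  -0.4  76. ]
0.15 (np.float64(-59.102320599655215), np.float64(151.1799040792327)) [-47.1  -0.4  79.3]
```

>>> {"op": "jog_arm", "data": {"steps": [{"dp":[-11,0,12],"delta_rot":[0,0,0]},{"dp":[-21,0,25],"delta_rot":[0,0,0]},{"dp":[-31,0,39],"delta_rot":[0,0,0]},{"dp":[-39,0,52],"delta_rot":[0,0,0]},{"dp":[-44,0,61],"delta_rot":[0,0,0]}]}}

```text
clock: 13.85
tcp_pos: [598.3, 30.7, 168.6]
tcp_rot: [-1.986, -2.433, 0.002]
wrist_force: [-0.7, 1.4, 0.5]
opening: 0.002
grip_force: 0.5
```

>>> {"op": "jog_arm", "data": {"steps": [{"dp":[-2,0,4],"delta_rot":[0,0,0]},{"dp":[-4,0,7],"delta_rot":[0,0,0]},{"dp":[-6,0,9],"delta_rot":[0,0,0]},{"dp":[-8,0,11],"delta_rot":[0,0,0]},{"dp":[-10,0,12],"delta_rot":[0,0,0]}]}}

```text
clock: 14.35
tcp_pos: [601.0, 21.7, 158.5]
tcp_rot: [1.985, 2.434, 0.001]
wrist_force: [0.5, -0.5, 0.4]
opening: -0.002
grip_force: 0.3
```

```bash
python3 st.py .15 .1
```

```text
14.35 box [-63.7  -1.  158.5] F [ 0.5 -0.5  0.4]
[[-0.201, 0.98, 0.001], [0.98, 0.201, 0.0], [0.0, 0.001, -1.0]]
0.15 (np.float64(-59.102320599655215), np.float64(151.1799040792327)) [ 4.6 -1.   7.4]
0.1 (np.float64(-61.15403976432782), np.float64(142.87176413552132)) [ 2.6 -1.  15.7]
```

>>> {"op": "jog_arm", "data": {"steps": [{"dp":[-2,-1,2],"delta_rot":[0,0,0]},{"dp":[-4,-1,4],"delta_rot":[0,0,0]},{"dp":[-6,-1,6],"delta_rot":[0,0,0]},{"dp":[-8,-1,8],"delta_rot":[0,0,0]},{"dp":[-9,-1,10],"delta_rot":[0,0,0]}]}}

```text
clock: 14.85
tcp_pos: [601.6, 12.2, 148.2]
tcp_rot: [1.986, 2.434, -0.0]
wrist_force: [0.0, 0.9, 1.3]
opening: 0.0
grip_force: 0.3
```

>>> {"op": "jog_arm", "data": {"steps": [{"dp":[0,0,1],"delta_rot":[0,0,0]},{"dp":[0,0,2],"delta_rot":[0,0,0]},{"dp":[0,0,3],"delta_rot":[0,0,0]},{"dp":[0,0,4],"delta_rot":[0,0,0]}]}}

```text
clock: 15.25
tcp_pos: [601.6, 12.5, 144.3]
tcp_rot: [1.986, 2.434, -0.0]
wrist_force: [-0.1, -0.5, 1.6]
opening: 0.001
grip_force: 0.4
```

>>> {"op": "jog_arm", "data": {"steps": [{"dp":[0,0,1],"delta_rot":[0,0,0]},{"dp":[0,0,2],"delta_rot":[0,0,0]},{"dp":[0,0,3],"delta_rot":[0,0,0]}]}}

```text
clock: 15.55
tcp_pos: [601.6, 12.5, 141.3]
tcp_rot: [1.986, 2.434, -0.0]
wrist_force: [0.4, -1.2, 1.0]
opening: 0.005
grip_force: 0.4
```

```bash
python3 st.py
```

```text
15.55 box [-72.9   0.2 141.3] F [ 0.4 -1.2  1. ]
[[-0.201, 0.98, 0.0], [0.98, 0.201, -0.0], [-0.0, 0.0, -1.0]]
```

>>> {"op": "jog_arm", "data": {"steps": [{"dp":[0,0,0.7],"delta_rot":[0,0,0]},{"dp":[0,0,1.4],"delta_rot":[0,0,0]},{"dp":[0,0,2],"delta_rot":[0,0,0]}]}}

```text
clock: 15.85
tcp_pos: [601.6, 12.6, 139.3]
tcp_rot: [-1.986, -2.434, 0.0]
wrist_force: [0.1, -0.7, 1.0]
opening: -0.003
grip_force: 0.4
```

>>> {"op": "jog_arm", "data": {"steps": [{"dp":[0,0,0.7],"delta_rot":[0,0,0]},{"dp":[0,0,1.4],"delta_rot":[0,0,0]},{"dp":[0,0,2],"delta_rot":[0,0,0]}]}}

```text
clock: 16.15
tcp_pos: [601.7, 12.4, 137.7]
tcp_rot: [1.986, 2.434, 0.0]
wrist_force: [-1.6, -1.4, 4.4]
opening: 0.004
grip_force: 2.4
```

>>> {"op": "jog_arm", "data": {"steps": [{"dp":[0,0,0.7],"delta_rot":[0,0,0]},{"dp":[0,0,1.4],"delta_rot":[0,0,0]},{"dp":[0,0,2],"delta_rot":[0,0,0]}]}}

```text
clock: 16.45
tcp_pos: [601.7, 12.1, 135.6]
tcp_rot: [1.986, 2.433, -0.0]
wrist_force: [-0.5, -2.1, 5.8]
opening: 0.001
grip_force: 2.7
```

>>> {"op": "jog_arm", "data": {"steps": [{"dp":[0,0,0.7],"delta_rot":[0,0,0]},{"dp":[0,0,1.4],"delta_rot":[0,0,0]},{"dp":[0,0,2],"delta_rot":[0,0,0]}]}}

```text
clock: 16.75
tcp_pos: [601.8, 11.8, 133.8]
tcp_rot: [1.986, 2.433, -0.0]
wrist_force: [-1.6, -2.2, 5.1]
opening: 0.002
grip_force: 3.1
```

```bash
cat > clip.py <<'E'
from h import *
def m(p,x0,y0,x1,y1):
    hs=cv2.cvtColor(p,cv2.COLOR_RGB2HSV);k=np.zeros((400,640),bool);k[y0:y1,x0:x1]=1
    k&=cv2.inRange(hs,(2,120,50),(15,255,255))>0
    y,x=np.nonzero(k);o=y<np.percentile(y,40) if len(y) else y>0
    return len(x),x.mean().round(2),y.mean().round(2),'top',x[o].mean().round(2),y.min()
z=np.load('side0.npz');print('side0',m(z['p'],320,150,365,205))
z=np.load('top0.npz');print('top0',m(z['p'],255,140,295,185))
s=r.sense();print(s['tcp_pos'][2],s['wrist_force'])
p,d,i=cap('side');print('side',m(p,320,150,365,205))
p,d,i=cap('top');print('top',m(p,255,140,295,185))
E
python3 clip.py
```

```text
side0 (379, np.float64(341.36), np.float64(180.81), 'top', np.float64(342.12), np.int64(166))
top0 (145, np.float64(272.43), np.float64(162.03), 'top', np.float64(270.4), np.int64(150))
133.77009691890237 [-1.60454411 -2.20798411  5.10547742]
side (464, np.float64(339.67), np.float64(176.41), 'top', np.float64(337.67), np.int64(154))
top (161, np.float64(269.1), np.float64(162.89), 'top', np.float64(268.89), np.int64(150))
```

>>> {"op": "jog_arm", "data": {"steps": [{"dp":[0,0,0.5],"delta_rot":[0,0,0]},{"dp":[0,0,1],"delta_rot":[0,0,0]},{"dp":[0,0,1],"delta_rot":[0,0,0]}]}}

```text
clock: 17.15
tcp_pos: [601.9, 11.7, 132.8]
tcp_rot: [1.986, 2.432, -0.0]
wrist_force: [-2.4, -2.8, 6.8]
opening: -0.001
grip_force: 2.9
```

>>> {"op": "jog_arm", "data": {"steps": [{"dp":[0,0,0.5],"delta_rot":[0,0,0]},{"dp":[0,0,1],"delta_rot":[0,0,0]},{"dp":[0,0,1],"delta_rot":[0,0,0]}]}}

```text
clock: 17.45
tcp_pos: [601.9, 11.5, 131.9]
tcp_rot: [1.986, 2.432, -0.0]
wrist_force: [-1.1, -2.6, 6.6]
opening: 0.002
grip_force: 3.1
```

Run:
```python
from h import *
s=r.sense();print(s['tcp_pos'],s['wrist_force'])
p,d,i=cap('side');z=np.load('side0.npz')['p']
cv2.imwrite('pics/s3.png',cv2.resize(np.hstack([z[110:215,270:400],p[110:215,270:400]])[:,:,::-1],None,fx=3,fy=3,interpolation=3))
```

```text
[601.86281334  11.52403579 131.88037801] [-1.09262457 -2.61946364  6.60908388]
```

View pics/s3.png

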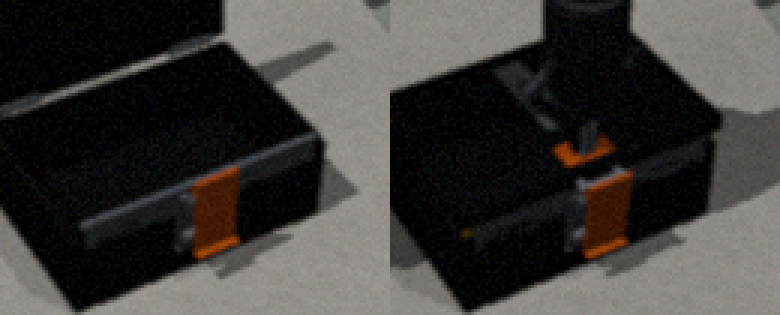

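The crop (right half) shows the finger on the orange pad at (585,153) and the keeper bar at the hook at (600,180), not yet under it. I'll press on slowly.

>>> {"op": "jog_arm", "data": {"steps": [{"dp":[0,0,0.3],"delta_rot":[0,0,0]},{"dp":[0,0,0.6],"delta_rot":[0,0,0]},{"dp":[0,0,1],"delta_rot":[0,0,0]}]}}

```text
clock: 17.8
tcp_pos: [601.9, 11.4, 130.9]
tcp_rot: [1.986, 2.432, -0.0]
wrist_force: [-1.9, -2.8, 6.5]
opening: 0.003
grip_force: 3.1
```

>>> {"op": "jog_arm", "data": {"steps": [{"dp":[0,0,0.3],"delta_rot":[0,0,0]},{"dp":[0,0,0.6],"delta_rot":[0,0,0]},{"dp":[0,0,1],"delta_rot":[0,0,0]}]}}

```text
clock: 18.1
tcp_pos: [601.9, 11.3, 129.9]
tcp_rot: [1.986, 2.432, -0.001]
wrist_force: [-1.0, -3.8, 6.4]
opening: 0.004
grip_force: 3.3
```

```bash
cat > clip.py <<'E'
from h import *
s=r.sense();print(s['tcp_pos'],s['wrist_force'],s['torque'])
out=[]
def f(p,reg):
    x0,y0,x1,y1=reg;q=p[y0:y1,x0:x1];hs=cv2.cvtColor(q,cv2.COLOR_RGB2HSV);k=cv2.inRange(hs,(2,120,40),(15,255,255))
    n,l,st,c=cv2.connectedComponentsWithStats(k)
    return [(st[j].tolist(),c[j].round(2).tolist()) for j in range(1,n) if st[j,4]>12]
for n,reg in(('side',(315,140,370,210)),('top',(245,135,300,190))):
    print(n,'0',f(np.load(n+'0.npz')['p'],reg)); print(n,f(cap(n)[0],reg))
E
python3 clip.py
```

```text
[601.91729907  11.26188644 129.87226027] [-0.99405065 -3.75860462  6.38262554] [-0.7946442   0.22529961 -0.0372982 ]
side 0 [([18, 26, 17, 31, 397], [26.39, 40.84])]
side [([9, 15, 21, 12, 111], [18.63, 21.04]), ([19, 27, 18, 30, 356], [26.79, 41.81])]
top 0 [([22, 15, 12, 24, 145], [27.43, 27.03])]
top [([25, 15, 9, 24, 106], [28.6, 26.79]), ([14, 22, 5, 14, 58], [15.88, 28.86])]
```

>>> {"op": "jog_arm", "data": {"steps": [{"dp":[0,0,0.3],"delta_rot":[0,0,0]},{"dp":[0,0,0.6],"delta_rot":[0,0,0]},{"dp":[0,0,1],"delta_rot":[0,0,0]}]}}

```text
clock: 18.5
tcp_pos: [601.9, 11.1, 129.0]
tcp_rot: [1.986, 2.432, -0.001]
wrist_force: [-1.5, -3.3, 8.6]
opening: -0.0
grip_force: 4.0
```

>>> {"op": "jog_arm", "data": {"steps": [{"dp":[0,0,0.3],"delta_rot":[0,0,0]},{"dp":[0,0,0.6],"delta_rot":[0,0,0]},{"dp":[0,0,1],"delta_rot":[0,0,0]}]}}

```text
clock: 18.8
tcp_pos: [602.0, 11.0, 128.2]
tcp_rot: [1.986, 2.431, -0.001]
wrist_force: [-1.8, -3.7, 9.2]
opening: 0.0
grip_force: 4.6
```

```bash
python3 clip.py
```

```text
[601.97434623  11.04604246 128.22028668] [-1.83711807 -3.65379231  9.23971459] [-0.85840549  0.43542533 -0.03414999]
side 0 [([18, 26, 17, 31, 397], [26.39, 40.84])]
side [([9, 16, 21, 11, 113], [18.79, 21.48]), ([19, 27, 18, 30, 360], [26.86, 41.87])]
top 0 [([22, 15, 12, 24, 145], [27.43, 27.03])]
top [([25, 15, 9, 24, 109], [28.56, 26.66]), ([14, 22, 5, 14, 58], [15.95, 28.79])]
```

>>> {"op": "jog_arm", "data": {"steps": [{"dp":[0,0,0.3],"delta_rot":[0,0,0]},{"dp":[0,0,0.6],"delta_rot":[0,0,0]},{"dp":[0,0,1],"delta_rot":[0,0,0]}]}}

```text
clock: 19.2
tcp_pos: [602.0, 10.9, 127.4]
tcp_rot: [1.986, 2.431, -0.0]
wrist_force: [-2.7, -3.4, 10.8]
opening: -0.001
grip_force: 5.4
```

```bash
python3 clip.py
```

```text
[601.98854122  10.94913284 127.41526328] [-2.68556932 -3.43772546 10.82152978] [-0.88906989  0.52665182 -0.02809094]
side 0 [([18, 26, 17, 31, 397], [26.39, 40.84])]
side [([9, 16, 22, 12, 115], [18.79, 21.82]), ([19, 27, 18, 30, 363], [26.89, 41.55])]
top 0 [([22, 15, 12, 24, 145], [27.43, 27.03])]
top [([25, 15, 9, 24, 108], [28.6, 26.54]), ([14, 22, 6, 15, 64], [16.11, 29.14])]
```

>>> {"op": "jog_arm", "data": {"steps": [{"dp":[0,0,0.3],"delta_rot":[0,0,0]},{"dp":[0,0,0.6],"delta_rot":[0,0,0]},{"dp":[0,0,0.6],"delta_rot":[0,0,0]}]}}

```text
clock: 19.6
tcp_pos: [602.0, 10.9, 126.9]
tcp_rot: [1.986, 2.431, -0.0]
wrist_force: [-2.2, -4.3, 10.3]
opening: 0.002
grip_force: 5.3
```

>>> {"op": "jog_arm", "data": {"steps": [{"dp":[0,0,0.3],"delta_rot":[0,0,0]},{"dp":[0,0,0.6],"delta_rot":[0,0,0]},{"dp":[0,0,0.6],"delta_rot":[0,0,0]}]}}

```text
clock: 19.9
tcp_pos: [602.0, 10.8, 126.3]
tcp_rot: [1.986, 2.431, -0.0]
wrist_force: [-1.4, -3.7, 11.2]
opening: 0.0
grip_force: 5.5
```

```bash
python3 clip.py
```

```text
[602.00716424  10.82385811 126.32042779] [-1.44297397 -3.72685591 11.24532867] [-0.91409423  0.5024551   0.01188075]
side 0 [([18, 26, 17, 31, 397], [26.39, 40.84])]
side [([9, 16, 22, 12, 115], [18.85, 22.03]), ([19, 27, 18, 30, 367], [26.8, 41.44])]
top 0 [([22, 15, 12, 24, 145], [27.43, 27.03])]
top [([25, 15, 9, 24, 107], [28.58, 26.54]), ([14, 22, 5, 15, 61], [16.11, 28.95])]
```

>>> {"op": "jog_arm", "data": {"steps": [{"dp":[0,0,0.3],"delta_rot":[0,0,0]},{"dp":[0,0,0.6],"delta_rot":[0,0,0]},{"dp":[0,0,0.6],"delta_rot":[0,0,0]}]}}

```text
clock: 20.3
tcp_pos: [602.0, 10.8, 125.7]
tcp_rot: [1.986, 2.431, -0.0]
wrist_force: [-2.8, -3.5, 10.3]
opening: 0.005
grip_force: 5.5
```

>>> {"op": "jog_arm", "data": {"steps": [{"dp":[0,0,0.3],"delta_rot":[0,0,0]},{"dp":[0,0,0.6],"delta_rot":[0,0,0]},{"dp":[0,0,0.6],"delta_rot":[0,0,0]}]}}

```text
clock: 20.6
tcp_pos: [602.0, 10.7, 125.1]
tcp_rot: [1.986, 2.431, -0.001]
wrist_force: [-2.1, -4.4, 11.7]
opening: -0.003
grip_force: 5.5
```

```bash
python3 clip.py
```

```text
[602.04806812  10.68491481 125.13677983] [-2.10771159 -4.43297762 11.69669845] [-1.00132129  0.52949055  0.04372339]
side 0 [([18, 26, 17, 31, 397], [26.39, 40.84])]
side [([9, 17, 22, 11, 112], [18.91, 22.4]), ([19, 27, 18, 30, 368], [26.81, 41.33])]
top 0 [([22, 15, 12, 24, 145], [27.43, 27.03])]
top [([25, 15, 9, 24, 110], [28.47, 26.66]), ([14, 22, 6, 15, 62], [16.26, 29.39])]
```

```bash
cat > tilt.py <<'E'
from h import *
def g(p,P):
    B=box(P);hs=cv2.cvtColor(p,cv2.COLOR_RGB2HSV);k=(cv2.inRange(hs,(2,120,40),(15,255,255))>0)&(B[...,0]<-99)&(B[...,0]>-160)&(abs(B[...,1])<30)
    Q=B[k];o=[]
    for a,b in((50,75),(75,100),(100,118),(118,128),(128,145)):
        q=Q[(Q[:,2]>a)&(Q[:,2]<b)];o.append((len(q),q[:,0].mean().round(1) if len(q) else None))
    return o
s=r.sense();print(s['clock'],s['tcp_pos'][2].round(2),s['wrist_force'].round(1))
for n in('side','top'):
    z=np.load(n+'0.npz');p,d,i=cap(n);print(n,'base',g(z['p'],z['P']));print(n,'now ',g(p,pts(d,i)))
E
python3 tilt.py
```

```text
20.7 125.16 [-2.8 -4.3 10.3]
side base [(86, np.float64(-117.7)), (89, np.float64(-117.9)), (70, np.float64(-117.7)), (44, np.float64(-118.1)), (29, np.float64(-117.1))]
side now  [(76, np.float64(-117.8)), (78, np.float64(-120.9)), (78, np.float64(-119.3)), (38, np.float64(-123.7)), (20, np.float64(-123.7))]
top base [(12, np.float64(-116.1)), (7, np.float64(-116.6)), (13, np.float64(-111.7)), (41, np.float64(-109.8)), (37, np.float64(-114.4))]
top now  [(10, np.float64(-114.3)), (4, np.float64(-118.4)), (9, np.float64(-116.1)), (49, np.float64(-116.0)), (27, np.float64(-121.0))]
```

The depth reading shows the clip top pushed out by about 6 mm, roughly 0.1 rad, so the bar is riding the hook and hasn't caught. I'll carry on.

>>> {"op": "jog_arm", "data": {"steps": [{"dp":[0,0,0.3],"delta_rot":[0,0,0]},{"dp":[0,0,0.6],"delta_rot":[0,0,0]},{"dp":[0,0,0.6],"delta_rot":[0,0,0]}]}}

```text
clock: 21.1
tcp_pos: [602.1, 10.6, 124.5]
tcp_rot: [1.986, 2.431, -0.001]
wrist_force: [-2.4, -4.9, 10.5]
opening: 0.005
grip_force: 5.1
```

>>> {"op": "jog_arm", "data": {"steps": [{"dp":[0,0,0.3],"delta_rot":[0,0,0]},{"dp":[0,0,0.6],"delta_rot":[0,0,0]},{"dp":[0,0,0.6],"delta_rot":[0,0,0]}]}}

```text
clock: 21.4
tcp_pos: [602.1, 10.6, 124.2]
tcp_rot: [1.986, 2.431, -0.0]
wrist_force: [-2.9, -5.1, 13.3]
opening: -0.007
grip_force: 6.4
```

```bash
python3 tilt.py
```

```text
21.4 124.17 [-2.9 -5.1 13.3]
side base [(86, np.float64(-117.7)), (89, np.float64(-117.9)), (70, np.float64(-117.7)), (44, np.float64(-118.1)), (29, np.float64(-117.1))]
side now  [(85, np.float64(-118.0)), (94, np.float64(-117.9)), (77, np.float64(-116.9)), (47, np.float64(-115.3)), (28, np.float64(-117.1))]
top base [(12, np.float64(-116.1)), (7, np.float64(-116.6)), (13, np.float64(-111.7)), (41, np.float64(-109.8)), (37, np.float64(-114.4))]
top now  [(11, np.float64(-116.1)), (9, np.float64(-116.7)), (11, np.float64(-113.9)), (39, np.float64(-109.6)), (38, np.float64(-114.3))]
```

It has caught: the clip is back at its rest position. I'll retreat slowly, then check.

>>> {"op": "jog_arm", "data": {"steps": [{"dp":[0,0,-2],"delta_rot":[0,0,0]},{"dp":[0,0,-5],"delta_rot":[0,0,0]},{"dp":[0,0,-10],"delta_rot":[0,0,0]},{"dp":[0,0,-30],"delta_rot":[0,0,0]},{"dp":[0,0,-70],"delta_rot":[0,0,0]}]}}

```text
clock: 22.0
tcp_pos: [599.7, 13.1, 190.7]
tcp_rot: [-1.982, -2.431, 0.007]
wrist_force: [0.8, -0.0, 0.6]
opening: -0.002
grip_force: 0.0
```

>>> {"op": "jog_arm", "data": {"steps": [{"dp":[0,0,-50],"delta_rot":[0,0,0]},{"dp":[0,0,-90],"delta_rot":[0,0,0]},{"dp":[0,0,-100],"delta_rot":[0,0,0]},{"dp":[0,0,-100],"delta_rot":[0,0,0]}]}}

```text
clock: 22.4
tcp_pos: [602.3, 12.8, 294.6]
tcp_rot: [1.984, 2.433, 0.004]
wrist_force: [0.1, -0.5, -0.7]
opening: 0.003
grip_force: 0.0
```

```bash
python3 tilt.py
python3 - <<'E'
from h import *
p,d,i=cap('side');cv2.imwrite('pics/s4.png',p[:,:,::-1]);B=box(pts(d,i))
k=(d>0)&(abs(B[...,1])<120)&(B[...,0]<60)&(B[...,0]>-95)&(B[...,2]>105)&(B[...,2]<150);Q=B[k];c=np.polyfit(Q[:,0],Q[:,2],1);print('lid slope',c,'theta',-c[0])
E
```

```text
22.4 294.56 [ 0.1 -0.5 -0.7]
side base [(86, np.float64(-117.7)), (89, np.float64(-117.9)), (70, np.float64(-117.7)), (44, np.float64(-118.1)), (29, np.float64(-117.1))]
side now  [(84, np.float64(-117.9)), (96, np.float64(-118.1)), (78, np.float64(-115.7)), (45, np.float64(-115.4)), (30, np.float64(-116.5))]
top base [(12, np.float64(-116.1)), (7, np.float64(-116.6)), (13, np.float64(-111.7)), (41, np.float64(-109.8)), (37, np.float64(-114.4))]
top now  [(12, np.float64(-116.1)), (7, np.float64(-116.6)), (11, np.float64(-111.8)), (35, np.float64(-109.9)), (43, np.float64(-113.9))]
lid slope [1.01453901e-02 1.25036073e+02] theta -0.010145390141314648
```

View pics/s4.png

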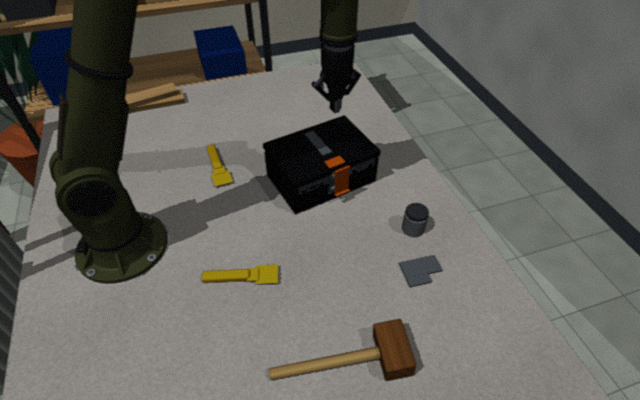

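The lid stays level on its own (about -0.01 rad) with the clip upright at (342,180). The tin, tile and mallet haven't moved, and the gripper is clear. Handing in.

```bash
python3 -c "
from workcell import finish_job; print(finish_job())"
```

```text
the job is handed in; nothing more can be done
None
```

The job is handed in: the farthest yellow scraper is in the toolbox and the clip holds the lid shut by itself (lid about -0.01 rad, highest press reading 13.3 N), with the tin, mallet and tile unmoved, at about 22.5 s of the 64 s allowed.

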